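Hook the charged battery pod out of its deep well and load it on the rover

TASK

Use the hook tool to draw the battery pod with the steel loop up out of its deep charging well, without touching the pod with the gripper itself, and set it down off the hook standing upright inside the battery bay of the little rover. Then hang the hook tool back upright in the slot of its wooden stand and let go.

Things in the scene. Friction and masses are not known exactly. Their poses are not given: they have to be found in the camera images.
- pod: Battery pod, loose: flat round black can, 76 mm diameter, 30 mm high, 0.3 kg, with a rigid upright steel loop on top. Origin: centre of the underside, z up. Loop: in the pod's y-z plane over its axis, 6 mm wire; opening 42 mm wide, from 30 to 71 mm above the origin, round at the top; a hook goes through along the pod's x from either side. Stands on the floor of one well, within 4 mm of its centre.
- dock: Fixed grey block, 120 x 230 mm (x, y), 110 mm high, origin under its centre. Two round wells open above, at y = +55 and -55 mm, 92 mm diameter, 102 mm deep (floor 8 mm above the table). Either one may hold the pod with the loop (all below the block's top); the other holds a like can with a low steel knob and no loop, not wanted.
- hook_grip (a point): Handle centre of the loose hook tool, z up, x: its hook's way. Handle: wood bar 24 x 24 mm (along x, y), +-30 mm in z. Guard disc 56 mm wide at z -36 to -30 mm. 6 mm rod on the axis down to z = -110 mm (its end -113); from there a 6 mm hook arm to +x, level to x = 16, then rising to its tip at x = 29, 12 mm above the arm's root. Starts in its stand, hook pointing away from the robot (within 25 degrees).
- stand_slot (a point): Slot centre at the top of the fixed plywood tool stand, 90 mm above the table. The slot runs along x, 26 mm wide (y), 90 mm long, open at both ends and above, between walls 25 mm thick. The tool hangs with its rod in the slot, hook pointing along the slot either way (within 15 degrees), disc lying on both walls, handle centre 36 mm above this point.
- bay (a point): Centre of the battery bay's floor on the fixed rover (plywood deck, yellow wheels), 51 mm above the table. The bay is a square, 116 x 116 mm inside along x and y, fenced by black ribs 4 mm thick, 10 mm high. A green circuit board beyond its +x side is the highest other thing, 20 mm above this floor.
There are look-alikes about, which are no part of the job. Leave any blue, purple or turquoise look-alike of the pod alone.

How it is judged:
On the way, in this order (a step that is already met when the one before it is completed fails the run):
1. the pod hangs on the hook, drawn clear above the dock (height (world z) of pod above 0.113 m and horizontal distance between hook_grip and pod below 0.05 m), for 0.1 s.
2. the pod stands upright on the floor of the bay, the hook still over it (horizontal distance between pod and bay below 0.03 m and z of pod in the frame of bay between -0.006 and 0.008 m and angle between pod's own z axis and vertical below 0.15 rad and horizontal distance between hook_grip and pod below 0.05 m), for 0.1 s.
At the end, for the whole second after the job is handed in: The pod stands upright (within 8 degrees) on the floor of the rover's bay, its centre within 30 mm of the bay's, at rest; the hook tool hangs upright (within 10 degrees) in the slot of its stand, disc on the walls, handle within 45 mm of the slot's centre (horizontal distance between pod and bay below 0.03 m and z of pod in the frame of bay between -0.006 and 0.008 m and angle between pod's own z axis and vertical below 0.15 rad and linear speed of pod below 0.02 m/s and horizontal distance between hook_grip and stand_slot below 0.045 m and z of hook_grip in the frame of stand_slot between 0.028 and 0.044 m and angle between hook_grip's own z axis and vertical below 0.17 rad); the robot touches nothing.
It fails at once if the gripper touches the pod (contact force between any of the fingers, the arm and pod above 0.5 N).
It also fails if it takes over 58 s, if anything falls off the work surface, if the arm or the gripper's body presses on something with over 40 N, if the wrist force passes 120 N, or if a joint passes its speed limit or range.

ROBOT

A 6-joint arm with a two-finger parallel gripper is mounted at the origin on the work surface. World frame = base frame: x ahead of the robot, y to its left, z up, the work surface at z = 0. Lengths are in m, angles in rad, forces in N, time in s.
With the tool pointing down it reaches from about 0.35 to 0.85 m from the base axis. Payload 8.1 kg.
Tool frame: the origin (TCP) lies midway between the tips of the shut fingers; the grasp point (between the pads) lies 19 mm behind it; z points along the fingers, y is the line along which they close (so a half turn about z gives the same grasp; the last joint's range is limited). The gripper opens to 93 mm and grips with 3 to 60 N. Pads are 15 mm wide; open, the fingers measure 128 mm over their backs; the gripper's body (75 mm by 188 mm) begins 65 mm behind the grasp point.
Start: joints at [1.194, 0.13, 1.488, -0, 1.523, -0.085], TCP at [0.173, 0.575, 0.219] pointing down, gripper open.
Joint ranges: [-2.96, 2.96], [-0.89, 2.26], [0.02, 2.5], [-1.34, 4.48], [0, 2.73], [-2.66, 2.66]. Speed limits (rad/s): [2.39, 2.39, 2.79, 3.14, 3.14, 3.14].

INTERFACE

Orientations are given as a rotation vector (axis times angle).
In Python, from plant import read_state, read_camera, camera_model, close_job gives the robot as it stands. The module is installed in compiled form; this text tells all that it offers.
- The arm moves only by the tool carry_out, never from a script. Its argument "moves" is a list of rows, each an object of numbers: "jaw": the finger opening in m, from 0 to 0.093; "dx", "dy", "dz": the shift along the tool's x, y, z in m; "yaw": the turn about the tool's z in rad. In form: [{"jaw": .., "dx": .., "dy": .., "dz": .., "yaw": ..}, ...]. A call has 1 to 8 rows; each row shifts and turns the commanded pose from where the row before left it, along the tool's axes as they then stand; what a row does not reach is not made up. A row lasts 1/8 s, in which the tool goes at most 62.5 mm and 10.7 degrees, less where a joint would pass 70% of its speed; a pose out of reach is approached as far as the arm can. A call is refused whole if a number of a shift passes 0.0625 or a number of a turn 0.188, either way. A call with a gripper value outside its range is refused whole. The fingers move at their own pace and stop on an object; "grip_force" is the grip in N (left out, the last holds). Time passes only in rows, so rows that do not move let the fingers close. It gives the time, the measured TCP pose, the force, the opening and the grip force at its end, in the units of the state.
- read_state(): the state, without advancing time (a new reading comes with each control period).
- read_camera(name): name is "scene" or "top" or "wrist"; returns the picture (384x512x3 uint8, red, green, blue); there is no depth.
- camera_model(name): a dict with "camera_matrix" (3x3 intrinsics, pixels), "view" (4x4, takes a point from world to camera coordinates). Camera axes: x right, y up, looking along -z (the intrinsics and any distortion apply to the point x, -y, -z); pixel columns grow to the right and rows downward; lengths in m; the calibration is good to about 2 mm. The wrist camera is an equidistant fisheye: a pixel r from the principal point sees the ray r / f radians off the axis. A picture is of the moment at which its call begins: read the wrist's pose just before it. camera_model takes no time and is no camera call; for the wrist camera it gives the pose at the moment of the call.
- close_job(): hands the job in; it is judged then, once.
The state is a dict: "t": time; "q": joint angles; "dq": joint speeds; "joint_torque": joint torques, N m; "tool_pos": TCP position; "orientation": TCP orientation; "force": force on the tool from outside, world axes, zero at the start; "wrist_torque": the same for the moment, N m; "opening": finger opening in m; "gripper_force": force on a finger pad.
Only numpy, scipy, OpenCV 4.12 (cv2) and the standard library are available. Lean on these libraries where they do the work, as an engineer would, in place of code of your own. Each camera call takes 0.05 s, during which the arm holds its last target. There are 200 camera calls.

## Working session

There is one attempt and no reset: what is moved stays moved. The work goes in short steps, Python scripts to look and compute and a tool call to move; the robot and the scene stay as the last step left them, time stands still between calls to the robot, and variables do not carry over. Pictures are saved under pics/ and viewed, at most 10 in all, crops included, and the job is handed in when it is done.

Besides the shell and the picture viewer there is one more tool, called after "Call:" as name(argument=value, ...), one argument or row to a line, values as JSON. carry_out: Moves the arm, as the interface text tells. Its arguments: {"type":"object","properties":{"moves":{"type":"array","items":{"type":"object","properties":{"jaw":{"type":"number"},"dx":{"type":"number"},"dy":{"type":"number"},"dz":{"type":"number"},"yaw":{"type":"number"}}}},"grip_force":{"type":"number"}},"required":["moves"]}

```bash
mkdir -p pics
cat > h.py <<'E'
import numpy as np, cv2
from plant import *
def ray(name,u,v,m=None):
    m=m or camera_model(name);K=np.array(m["camera_matrix"]);V=np.array(m["view"])
    x=(u-K[0,2])/K[0,0];y=(v-K[1,2])/K[1,1]
    if name=="wrist":
        r=np.hypot(x,y);s=np.sin(r)/r if r>1e-9 else 1;d=np.array([x*s,-y*s,-np.cos(r)])
    else: d=np.array([x,-y,-1.])
    R=V[:3,:3];return -R.T@V[:3,3],R.T@d
def onz(name,u,v,z,m=None):
    c,d=ray(name,u,v,m);return c+d*(z-c[2])/d[2]
def proj(name,p,m=None):
    m=m or camera_model(name);K=np.array(m["camera_matrix"]);V=np.array(m["view"])
    q=V[:3,:3]@np.array(p)+V[:3,3];a=np.array([q[0],-q[1],-q[2]])
    if name=="wrist":
        t=np.arctan2(np.hypot(a[0],a[1]),a[2]);a=np.r_[a[:2]/max(np.hypot(a[0],a[1]),1e-9)*t,1]
    else:a=a/a[2]
    return (K@a)[:2]
def tri(n1,u1,v1,n2,u2,v2):
    c1,d1=ray(n1,u1,v1);c2,d2=ray(n2,u2,v2)
    A=np.c_[d1,-d2];s=np.linalg.lstsq(A,c2-c1,rcond=None)[0];a=c1+d1*s[0];b=c2+d2*s[1];return (a+b)/2,np.linalg.norm(a-b)
E
python3 - <<'E'
from h import *
np.set_printoptions(precision=3,suppress=True)
for n in("scene","top"):
    cv2.imwrite(f"pics/{n}0.png",cv2.resize(read_camera(n)[:,:,::-1],(800,600),interpolation=cv2.INTER_CUBIC))
    m=camera_model(n);print(n,m)
m=camera_model("wrist");cv2.imwrite("pics/wrist0.png",read_camera("wrist")[:,:,::-1]);print(m)
print(read_state())
E
```

```text
scene {'camera_matrix': array([[399.577,   0.   , 253.339],
       [  0.   , 399.577, 190.128],
       [  0.   ,   0.   ,   1.   ]]), 'view': array([[-0.497,  0.868,  0.016,  0.219],
       [-0.67 , -0.395,  0.628,  0.326],
       [ 0.552,  0.301,  0.778, -1.285],
       [ 0.   ,  0.   ,  0.   ,  1.   ]])}
top {'camera_matrix': array([[353.826,   0.   , 248.222],
       [  0.   , 353.826, 195.907],
       [  0.   ,   0.   ,   1.   ]]), 'view': array([[ 0.026, -0.999, -0.03 ,  0.048],
       [ 0.997,  0.023,  0.077, -0.55 ],
       [-0.077, -0.032,  0.997, -0.834],
       [ 0.   ,  0.   ,  0.   ,  1.   ]])}
{'camera_matrix': array([[297.319,   0.   , 253.331],
       [  0.   , 297.319, 189.841],
       [  0.   ,   0.   ,   1.   ]]), 'view': array([[ 0.288,  0.958, -0.003, -0.599],
       [-0.919,  0.275, -0.281,  0.032],
       [-0.268,  0.084,  0.96 , -0.391],
       [ 0.   ,  0.   ,  0.   ,  1.   ]])}
{'t': 0.15, 'q': array([ 1.194,  0.131,  1.489, -0.   ,  1.523, -0.085]), 'dq': array([ 0.001, -0.003, -0.003, -0.   ,  0.001,  0.002]), 'joint_torque': array([  0.001, -56.048, -49.234,   0.077,   0.03 ,  -0.   ]), 'tool_pos': array([0.172, 0.574, 0.218]), 'orientation': array([-0.457, -3.108,  0.002]), 'force': array([ 0.649,  0.501, -0.112]), 'wrist_torque': array([-0.049, -0.009,  0.028]), 'gripper_force': 0.0, 'opening': 0.09275007522478838}
```

View pics/top0.png

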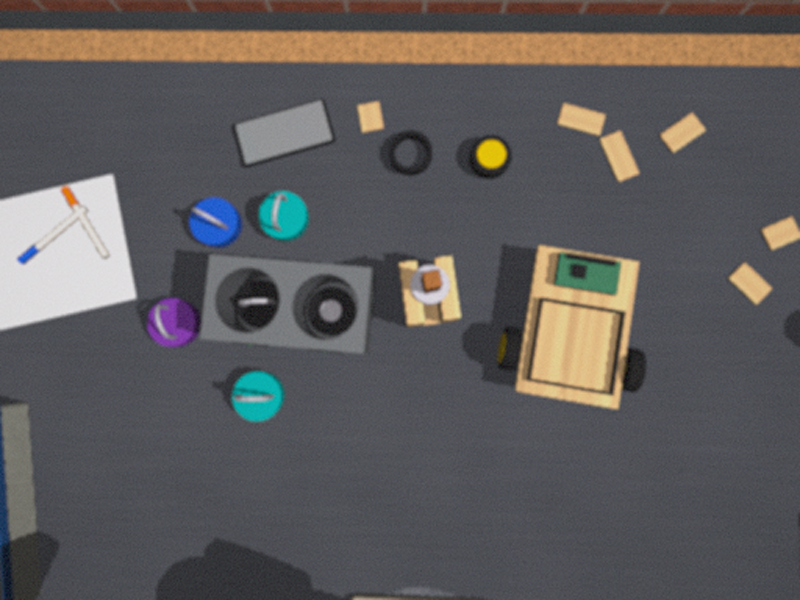

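View pics/scene0.png

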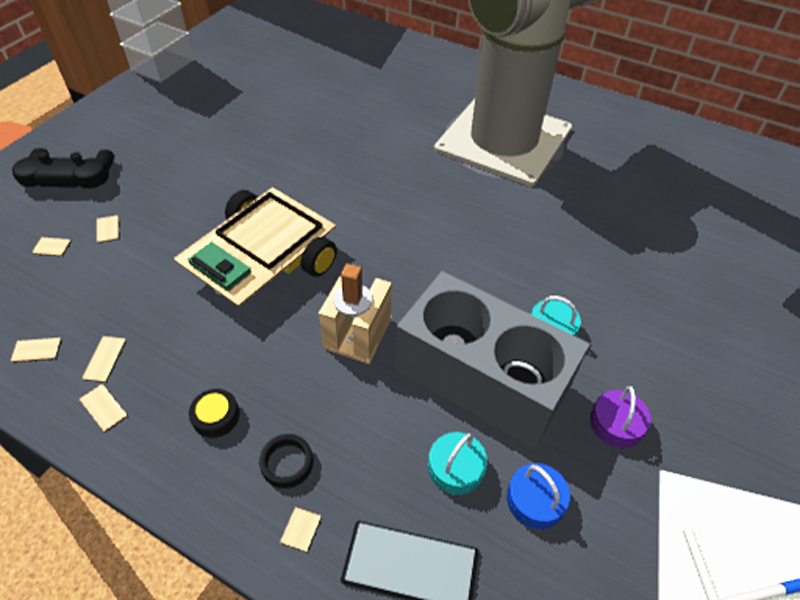

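The top view shows the dock around (286,304), with the looped pod in the left well (loop at ~(253,301), running along y). The stand and tool are at ~(430,284), and the rover bay is at ~(574,345). The scene view agrees. Next I'll measure these.

```bash
cat > m.py <<'E'
from h import *
np.set_printoptions(precision=4,suppress=True)
im=cv2.cvtColor(read_camera("top"),cv2.COLOR_RGB2BGR);k=1.5625
big=cv2.resize(im[145:265,120:420],None,fx=2.66,fy=2.66,interpolation=cv2.INTER_CUBIC);cv2.imwrite("pics/topc.png",big)
sc=cv2.cvtColor(read_camera("scene"),cv2.COLOR_RGB2BGR)
cv2.imwrite("pics/scc.png",cv2.resize(sc[165:275,195:385],None,fx=4.2,fy=4.2,interpolation=cv2.INTER_CUBIC))
hsv=cv2.cvtColor(im,cv2.COLOR_BGR2HSV)
# wood inside bay
def comps(mask,box,amin):
    M=np.zeros_like(mask);x0,y0,x1,y1=box;M[y0:y1,x0:x1]=mask[y0:y1,x0:x1]
    return [c for c in cv2.findContours(M,cv2.RETR_LIST,cv2.CHAIN_APPROX_NONE)[0] if cv2.contourArea(c)>=amin]
wood=cv2.inRange(hsv,(8,40,110),(30,255,255))
for c in comps(wood,(325,150,415,265),400):
    r=cv2.minAreaRect(c);print("rover wood",r); b=cv2.boxPoints(r)
    P=np.array([onz("top",*(p),.051) for p in b]);print(P.mean(0),np.linalg.norm(P[0]-P[1]),np.linalg.norm(P[1]-P[2]),np.degrees(np.arctan2(*(P[1]-P[0])[1::-1])))
# pod loop
g=hsv[...,2]; 
lo=((g>130)&(hsv[...,1]<60)).astype(np.uint8)*255
for c in comps(lo,(140,175,180,212),5):
    r=cv2.minAreaRect(c);print("loop",r)
    v=cv2.boxPoints(r);P=np.array([onz("top",*p,.079) for p in v]);print(P)
# handle / disc
br=cv2.inRange(hsv,(0,90,40),(16,255,150))
for c in comps(br,(260,165,295,200),10):
    r=cv2.minAreaRect(c);print("handle",r, r[0])
dock=comps(((g>60)&(hsv[...,1]<60)).astype(np.uint8)*255,(120,155,250,235),500)
for c in dock:
    r=cv2.minAreaRect(c);P=np.array([onz("top",*p,.11) for p in cv2.boxPoints(r)]);print("dock",r,P,P.mean(0))
E
python3 m.py
```

```text
rover wood ((375.5350036621094, 174.6830596923828), (43.05644607543945, 23.343473434448242), 9.162346839904785)
[ 0.6031 -0.2338  0.051 ] 0.05495294583031346 0.09885507763082815 -8.820957043495286
rover wood ((369.7054443359375, 208.9852294921875), (67.83319091796875, 97.87493896484375), 8.880660057067871)
[ 0.5241 -0.2203  0.051 ] 0.22752447161134756 0.15585121721111395 -8.399176272770575
loop ((162.51724243164062, 192.2069091796875), (2.8235464096069336, 15.114277839660645), 85.2363510131836)
[[0.5498 0.2726 0.079 ]
 [0.5534 0.2382 0.079 ]
 [0.547  0.2374 0.079 ]
 [0.5434 0.2718 0.079 ]]
handle ((273.69512939453125, 181.75611877441406), (12.962422370910645, 7.183992862701416), 38.65980911254883) (273.69512939453125, 181.75611877441406)
dock ((210.5, 199.0), (35.0, 32.0), 0.0) [[0.4978 0.1775 0.11  ]
 [0.5676 0.1801 0.11  ]
 [0.5693 0.1034 0.11  ]
 [0.4997 0.1013 0.11  ]] [0.5336 0.1406 0.11  ]
dock ((161.92572021484375, 194.19894409179688), (31.004575729370117, 40.687068939208984), 34.508522033691406) [[0.5227 0.3003 0.11  ]
 [0.5977 0.2528 0.11  ]
 [0.5602 0.1947 0.11  ]
 [0.4858 0.2422 0.11  ]] [0.5416 0.2475 0.11  ]
dock ((184.5, 194.5), (79.0, 129.0), 90.0) [[0.6263 0.3449 0.11  ]
 [0.632  0.0592 0.11  ]
 [0.46   0.0548 0.11  ]
 [0.4525 0.3355 0.11  ]] [0.5427 0.1986 0.11  ]
```

View pics/topc.png

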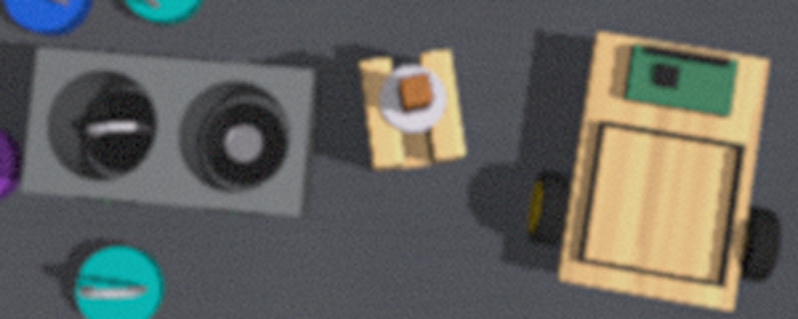

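View pics/scc.png

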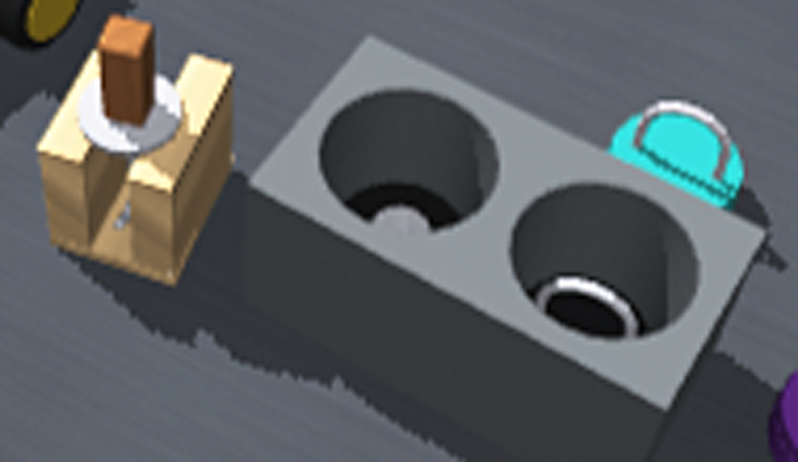

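The top crop shows the dock corners at (38,48), (315,70), (300,216) and (22,190). The loop's top bar runs from (88,129) to (137,127), the disc is at (412,98), the handle top at (416,90), the stand corners start at (359,62), and the rib corners start at (600,122). The scene crop shows the loop arc at ~(585,285) and the handle top at (127,35).

```bash
cat > m2.py <<'E'
from h import *
np.set_printoptions(precision=4,suppress=True)
T=lambda u,v:(120+(u+.5)/2.66-.5,145+(v+.5)/2.66-.5)
S=lambda u,v:(195+(u+.5)/4.2-.5,165+(v+.5)/4.2-.5)
def quad(n,pts,z):
    P=np.array([onz("top",*T(*p),z) for p in pts]);c=P.mean(0)
    L=[np.linalg.norm(P[i]-P[(i+1)%4]) for i in range(4)]
    a=np.degrees(np.arctan2(*(P[0]+P[1]-P[2]-P[3])[1::-1]))  # direction of object's "up" (x)
    print(n,c,"sides",np.array(L),"x-axis deg",a);return c,a
d,da=quad("dock",[(38,48),(315,70),(300,216),(22,190)],.11)
s,sa=quad("stand",[(359,62),(452,50),(467,157),(373,169)],.09)
b,ba=quad("bay",[(600,122),(743,146),(724,284),(580,262)],.061)
print("disc",onz("top",*T(412,98),.096),"handle top",onz("top",*T(416,90),.156))
print("handle tri",tri("top",*T(416,90),"scene",*S(127,35)))
print("loop ends",onz("top",*T(88,129),.081),onz("top",*T(137,127),.081),"mid",onz("top",*T(112,128),.082))
a=np.radians(da);print("well+",d+.055*np.array([-np.sin(a),np.cos(a),0]),"rim",onz("top",*T(103,125),.11))
print("scene pts at z .08",onz("scene",*S(578,283),.08),onz("scene",*S(590,283),.08))
for nm,p in(("dock corner",d),("loop apex",onz("top",*T(112,128),.082))):
    q=proj("scene",p);print(nm,"in scene crop",((q-[195,165])*4.2))
m=camera_model("scene");print("bay scene", [proj("scene",b)*1.5625])
E
python3 m2.py
```

```text
dock [0.5435 0.2015 0.11  ] sides [0.231  0.12   0.2296 0.1181] x-axis deg -3.875295500308825
stand [0.5677 0.0006 0.09  ] sides [0.0787 0.0908 0.0788 0.0908] x-axis deg 8.810654927419092
bay [ 0.495  -0.2144  0.061 ] sides [0.1228 0.1188 0.1221 0.1214] x-axis deg -7.906652994275325
disc [0.5765 0.0016 0.096 ] handle top [0.5755 0.0012 0.156 ]
handle tri (array([0.5752, 0.0023, 0.1537]), np.float64(0.002759755528810875))
loop ends [0.5455 0.2766 0.081 ] [0.5482 0.2346 0.081 ] mid [0.5467 0.2557 0.082 ]
well+ [0.5472 0.2563 0.11  ] rim [0.5468 0.2555 0.11  ]
scene pts at z .08 [0.5463 0.2508 0.08  ] [0.5432 0.256  0.08  ]
dock corner in scene crop [497.2945 202.3964]
loop apex in scene crop [585.8986 284.0644]
bay scene [array([267.5032, 225.7113])]
```

Call:
carry_out(
  moves=[
    {"jaw": 0.093, "dx": -0.025, "dy": -0.02},
    {"dx": -0.04, "dy": -0.031},
    {"dx": -0.044, "dy": -0.034},
    {"dx": -0.044, "dy": -0.034},
    {"dx": -0.044, "dy": -0.034},
    {"dx": -0.044, "dy": -0.034},
    {"dx": -0.044, "dy": -0.034},
    {"dx": -0.044, "dy": -0.034},
  ],
)

```text
invalid input at $.moves[0]: expected keys jaw, dx, dy, dz, yaw
```

Call:
carry_out(
  moves=[
    {"dx": -0.044, "dy": -0.034},
    {"dx": -0.044, "dy": -0.034},
    {"dx": -0.044, "dy": -0.034},
    {"dx": -0.04, "dy": -0.031},
    {"dx": -0.025, "dy": -0.02},
    {"yaw": 0.1},
    {"yaw": 0.18},
    {"yaw": 0.18},
  ],
)

```text
invalid input at $.moves[0]: expected keys jaw, dx, dy, dz, yaw
```

Call:
carry_out(
  moves=[
    {"yaw": 0.18},
    {"yaw": 0.18},
    {"yaw": 0.15},
    {"yaw": 0.09},
    {},
    {},
  ],
)

```text
invalid input at $.moves[0]: expected keys jaw, dx, dy, dz, yaw
```

```bash
cat >> h.py <<'E'
from scipy.spatial.transform import Rotation as Ro
def where():
    s=read_state();R=Ro.from_rotvec(s["orientation"]).as_matrix()
    print("t",round(s["t"],2),"tcp",np.round(s["tool_pos"],4),"tooly deg",round(np.degrees(np.arctan2(R[1,1],R[0,1])),2),"z",np.round(R[:,2],3),"F",np.round(s["force"],2),"op",round(s["opening"],4),"gf",s["gripper_force"]);return s,R
def go(p,yd=None):
    "needed shift in tool axes (at present orientation), yaw to bring tool y to yd deg"
    s,R=where();d=R.T@(np.array(p)-s["tool_pos"]);a=np.degrees(np.arctan2(R[1,1],R[0,1]))
    print("d tool",np.round(d,4),"yaw",None if yd is None else round(-np.radians(yd-a),4))
E
cat > w.py <<'E'
from h import *
import sys
np.set_printoptions(precision=4,suppress=True)
where();m=camera_model("wrist");im=read_camera("wrist")[:,:,::-1];print(m["view"].tolist())
np.save("wm.npy",m,allow_pickle=True)
cv2.imwrite("pics/%s.png"%sys.argv[1],cv2.resize(im,(800,600),interpolation=cv2.INTER_CUBIC))
print("expect handle top px*1.5625",proj("wrist",[.5755,.0015,.156],m)*1.5625)
E
python3 w.py w1
```

```text
t 0.25 tcp [0.1725 0.5744 0.2181] tooly deg 73.28 z [-0.    -0.001 -1.   ] F [ 0.07 -0.26 -0.41] op 0.0933 gf 0.0
[[0.28780102271979635, 0.9576871856351994, -0.002413667659858658, -0.5990826116510284], [-0.9192446366114096, 0.27553971075944717, -0.2811888437611975, 0.03202075222394765], [-0.2686258911248099, 0.08314518786275711, 0.9596494195031174, -0.39131893372731175], [0.0, 0.0, 0.0, 1.0]]
expect handle top px*1.5625 [ 90.8008 677.8874]
```

View pics/w1.png

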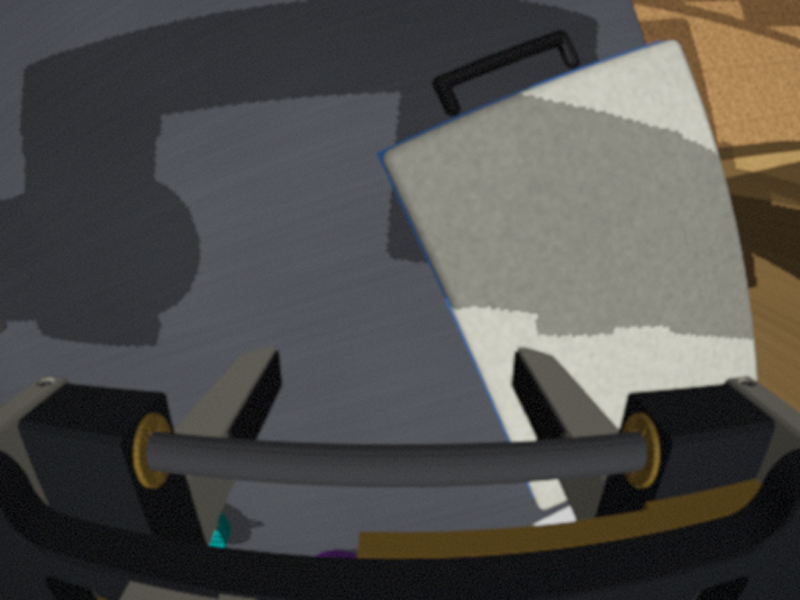

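The moves were refused because every key is required in each row. The wrist picture shows only the starting view, with the fingers at (250,420) and (540,420). Sending again with all keys.

Call:
carry_out(
  moves=[
    {"jaw": 0.093, "dx": -0.025, "dy": -0.02, "dz": 0, "yaw": 0},
    {"jaw": 0.093, "dx": -0.04, "dy": -0.031, "dz": 0, "yaw": 0},
    {"jaw": 0.093, "dx": -0.044, "dy": -0.034, "dz": 0, "yaw": 0},
    {"jaw": 0.093, "dx": -0.044, "dy": -0.034, "dz": 0, "yaw": 0},
    {"jaw": 0.093, "dx": -0.044, "dy": -0.034, "dz": 0, "yaw": 0},
    {"jaw": 0.093, "dx": -0.044, "dy": -0.034, "dz": 0, "yaw": 0},
    {"jaw": 0.093, "dx": -0.044, "dy": -0.034, "dz": 0, "yaw": 0},
    {"jaw": 0.093, "dx": -0.044, "dy": -0.034, "dz": 0, "yaw": 0},
  ],
)

```text
t: 1.3
tool_pos: [0.4152, 0.2342, 0.2189]
orientation: [0.457, 3.108, 0.001]
force: [-0.1, 1.2, 0.4]
opening: 0.0929
gripper_force: 0.0
```

Call:
carry_out(
  moves=[
    {"jaw": 0.093, "dx": -0.044, "dy": -0.034, "dz": 0, "yaw": 0},
    {"jaw": 0.093, "dx": -0.044, "dy": -0.034, "dz": 0, "yaw": 0},
    {"jaw": 0.093, "dx": -0.044, "dy": -0.034, "dz": 0, "yaw": 0},
    {"jaw": 0.093, "dx": -0.04, "dy": -0.031, "dz": 0, "yaw": 0},
    {"jaw": 0.093, "dx": -0.025, "dy": -0.02, "dz": 0, "yaw": 0},
    {"jaw": 0.093, "dx": 0, "dy": 0, "dz": 0, "yaw": 0.1},
    {"jaw": 0.093, "dx": 0, "dy": 0, "dz": 0, "yaw": 0.18},
    {"jaw": 0.093, "dx": 0, "dy": 0, "dz": 0, "yaw": 0.18},
  ],
)

```text
t: 2.3
tool_pos: [0.559, 0.0324, 0.2185]
orientation: [-1.162, -2.918, 0.0]
force: [-0.3, -0.1, 0.1]
opening: 0.0927
gripper_force: 0.0
```

Call:
carry_out(
  moves=[
    {"jaw": 0.093, "dx": 0, "dy": 0, "dz": 0, "yaw": 0.18},
    {"jaw": 0.093, "dx": 0, "dy": 0, "dz": 0, "yaw": 0.18},
    {"jaw": 0.093, "dx": 0, "dy": 0, "dz": 0, "yaw": 0.15},
    {"jaw": 0.093, "dx": 0, "dy": 0, "dz": 0, "yaw": 0.09},
    {"jaw": 0.093, "dx": 0, "dy": 0, "dz": 0, "yaw": 0},
    {"jaw": 0.093, "dx": 0, "dy": 0, "dz": 0, "yaw": 0},
  ],
)

```text
t: 3.05
tool_pos: [0.559, 0.0326, 0.2186]
orientation: [-1.963, -2.453, 0.0]
force: [-0.1, -0.2, 0.6]
opening: 0.093
gripper_force: 0.0
```

```bash
python3 w.py w2
```

```text
t 3.05 tcp [0.559  0.0326 0.2186] tooly deg 12.67 z [-0.  0. -1.] F [-0.06 -0.15  0.63] op 0.093 gf 0.0
[[0.9756880179416456, 0.2191595180493675, -0.0014132563366466358, -0.551449413374824], [-0.2105983790142078, 0.9357500751502582, -0.2828782770254295, 0.11997942879892337], [-0.0606730121363049, 0.2762985749233183, 0.9591547753588326, -0.3653190847809574], [0.0, 0.0, 0.0, 1.0]]
expect handle top px*1.5625 [414.5071 377.3571]
```

View pics/w2.png

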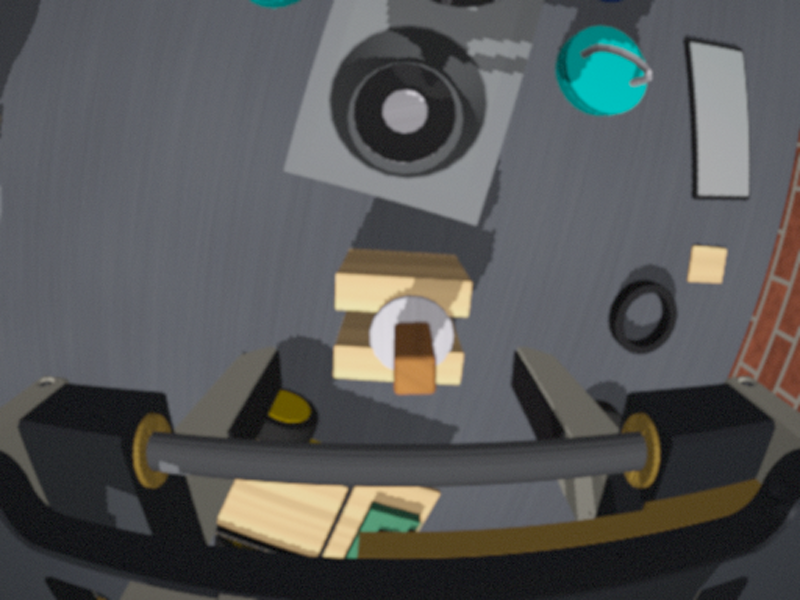

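The wrist view shows the handle top centred at (415,376), against a prediction of (414.5,377.4), and squared to the gripper. I'll centre on it, go down and grip.

Call:
carry_out(
  moves=[
    {"jaw": 0.093, "dx": -0.017, "dy": 0.005, "dz": 0, "yaw": 0},
    {"jaw": 0.093, "dx": -0.0165, "dy": 0.004, "dz": 0, "yaw": 0},
    {"jaw": 0.093, "dx": 0, "dy": 0, "dz": 0.02, "yaw": 0},
    {"jaw": 0.093, "dx": 0, "dy": 0, "dz": 0.03, "yaw": 0},
    {"jaw": 0.093, "dx": 0, "dy": 0, "dz": 0.03, "yaw": 0},
    {"jaw": 0.093, "dx": 0, "dy": 0, "dz": 0.017, "yaw": 0},
    {"jaw": 0.093, "dx": 0, "dy": 0, "dz": 0.008, "yaw": 0},
    {"jaw": 0.093, "dx": 0, "dy": 0, "dz": 0, "yaw": 0},
  ],
)

```text
t: 4.1
tool_pos: [0.575, 0.0019, 0.1135]
orientation: [-1.965, -2.451, 0.0]
force: [0.8, 0.4, 1.0]
opening: 0.0931
gripper_force: 0.0
```

Call:
carry_out(
  moves=[
    {"jaw": 0.0, "dx": 0, "dy": 0, "dz": 0, "yaw": 0},
    {"jaw": 0.0, "dx": 0, "dy": 0, "dz": 0, "yaw": 0},
    {"jaw": 0.0, "dx": 0, "dy": 0, "dz": 0, "yaw": 0},
    {"jaw": 0.0, "dx": 0, "dy": 0, "dz": 0, "yaw": 0},
    {"jaw": 0.0, "dx": 0, "dy": 0, "dz": 0, "yaw": 0},
    {"jaw": 0.0, "dx": 0, "dy": 0, "dz": 0, "yaw": 0},
  ],
  grip_force=40,
)

```text
t: 4.85
tool_pos: [0.575, 0.0018, 0.1136]
orientation: [1.965, 2.451, -0.0]
force: [0.4, -0.5, -0.4]
opening: 0.0375
gripper_force: 0.0
```

```bash
python3 -c "
from h import *
where()"
```

```text
t 4.85 tcp [0.575  0.0018 0.1136] tooly deg 12.55 z [-0. -0. -1.] F [ 0.42 -0.51 -0.4 ] op 0.0375 gf 0.0
```

Call:
carry_out(
  moves=[
    {"jaw": 0.0, "dx": 0, "dy": 0, "dz": 0, "yaw": 0},
    {"jaw": 0.0, "dx": 0, "dy": 0, "dz": 0, "yaw": 0},
    {"jaw": 0.0, "dx": 0, "dy": 0, "dz": 0, "yaw": 0},
    {"jaw": 0.0, "dx": 0, "dy": 0, "dz": 0, "yaw": 0},
  ],
)

```text
t: 5.35
tool_pos: [0.5751, 0.0018, 0.1136]
orientation: [1.965, 2.451, 0.0]
force: [-0.1, 0.6, -0.3]
opening: 0.0239
gripper_force: 40.0
```

Call:
carry_out(
  moves=[
    {"jaw": 0.0, "dx": 0, "dy": 0, "dz": -0.01, "yaw": 0},
    {"jaw": 0.0, "dx": 0, "dy": 0, "dz": -0.02, "yaw": 0},
    {"jaw": 0.0, "dx": 0, "dy": 0, "dz": -0.025, "yaw": 0},
    {"jaw": 0.0, "dx": 0, "dy": 0, "dz": -0.03, "yaw": 0},
    {"jaw": 0.0, "dx": 0, "dy": 0, "dz": -0.03, "yaw": 0},
    {"jaw": 0.0, "dx": 0, "dy": 0, "dz": -0.015, "yaw": 0.06},
    {"jaw": 0.0, "dx": 0, "dy": 0, "dz": 0, "yaw": 0.1},
    {"jaw": 0.0, "dx": 0, "dy": 0, "dz": 0, "yaw": 0},
  ],
)

```text
t: 6.35
tool_pos: [0.5754, 0.0018, 0.2454]
orientation: [2.153, 2.285, 0.002]
force: [-0.4, 0.2, -2.4]
opening: 0.024
gripper_force: 40.0
```

```bash
cat > t.py <<'E'
from h import *
import sys
where()
sc=cv2.cvtColor(read_camera("scene"),cv2.COLOR_RGB2BGR)
tp=cv2.cvtColor(read_camera("top"),cv2.COLOR_RGB2BGR)
a=cv2.resize(sc[100:270,170:370],(470,400),interpolation=cv2.INTER_CUBIC);b=cv2.resize(tp[140:260,100:220],(330,330))
o=np.zeros((400,800,3),np.uint8);o[:,:470]=a;o[:330,470:]=b
cv2.imwrite("pics/%s.png"%sys.argv[1],o)
E
python3 t.py g1; python3 -c "
from h import *
go([.575,.002,.24],2.5)"
```

```text
t 6.35 tcp [0.5754 0.0018 0.2454] tooly deg 3.42 z [ 0.002 -0.    -1.   ] F [-0.41  0.23 -2.4 ] op 0.024 gf 39.97998654842377
t 6.45 tcp [0.5751 0.0018 0.2444] tooly deg 3.51 z [ 0.001 -0.    -1.   ] F [ 0.74  0.32 -2.35] op 0.0237 gf 39.9793142080307
d tool [ 0.0002 -0.0001  0.0044] yaw 0.0177
```

View pics/g1.png

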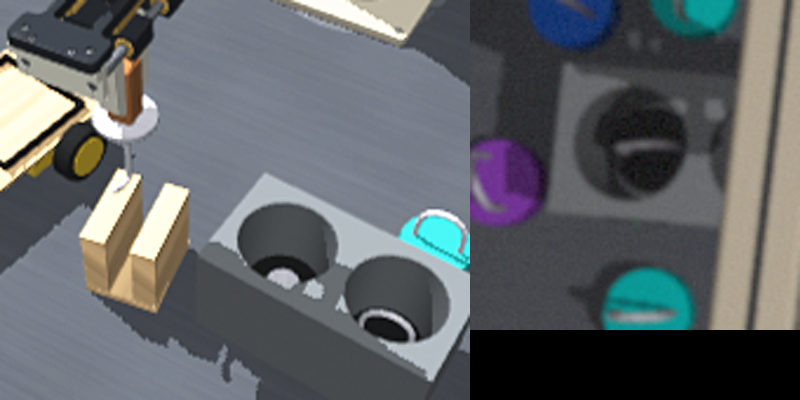

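The tool hangs straight in the gripper, hook at (123,185) in the scene crop and clear of the stand. Moving over the well.

Call:
carry_out(
  moves=[
    {"jaw": 0.0, "dx": 0.02, "dy": -0.004, "dz": 0, "yaw": 0},
    {"jaw": 0.0, "dx": 0.04, "dy": -0.008, "dz": 0, "yaw": 0},
    {"jaw": 0.0, "dx": 0.045, "dy": -0.009, "dz": 0, "yaw": 0},
    {"jaw": 0.0, "dx": 0.045, "dy": -0.009, "dz": 0, "yaw": 0},
    {"jaw": 0.0, "dx": 0.045, "dy": -0.009, "dz": 0, "yaw": 0},
    {"jaw": 0.0, "dx": 0.04, "dy": -0.008, "dz": 0, "yaw": 0},
    {"jaw": 0.0, "dx": 0.02, "dy": -0.0046, "dz": 0, "yaw": 0},
    {"jaw": 0.0, "dx": 0, "dy": 0, "dz": 0, "yaw": 0},
  ],
)

```text
t: 7.45
tool_pos: [0.5077, 0.2547, 0.2435]
orientation: [-2.151, -2.289, 0.001]
force: [0.5, 0.3, -1.0]
opening: 0.0239
gripper_force: 40.0
```

```bash
cat > s.py <<'E'
from h import *
import sys
s,R=where()
sc=cv2.cvtColor(read_camera("scene"),cv2.COLOR_RGB2BGR)
x0,y0=230,60
a=cv2.resize(sc[y0:y0+200,x0:x0+200],(600,600),interpolation=cv2.INTER_CUBIC)
p=s["tool_pos"]+R@[0,0,-.0124]
y=R[:,1]
for nm,q in(("rod end",p+[0,0,-.110]),("tip",p+[0,0,-.098]+.029*y),("disc",p+[0,0,-.033])):
    u=(proj("scene",q)-[x0,y0])*3;print(nm,q,u);cv2.circle(a,tuple(int(v) for v in u),3,(0,0,255),1)
cv2.imwrite("pics/%s.png"%sys.argv[1],a)
go([.508,.2533,.1506],3.5)
E
python3 s.py s1
```

```text
t 7.45 tcp [0.5077 0.2547 0.2435] tooly deg 3.56 z [-0. -0. -1.] F [ 0.55  0.3  -0.97] op 0.0239 gf 39.979339241981506
rod end [0.50765881 0.25470483 0.14589145] [350.573271   424.05397462]
tip [0.53660293 0.25650421 0.15787881] [340.58081701 444.26367684]
disc [0.50765881 0.25470483 0.22289145] [374.80160258 349.88631385]
t 7.5 tcp [0.5082 0.2536 0.2435] tooly deg 3.48 z [-0.    -0.001 -1.   ] F [ 0.92 -0.39 -2.26] op 0.0241 gf 39.97934818267822
d tool [-0.0002 -0.0002  0.0929] yaw -0.0004
```

View pics/s1.png

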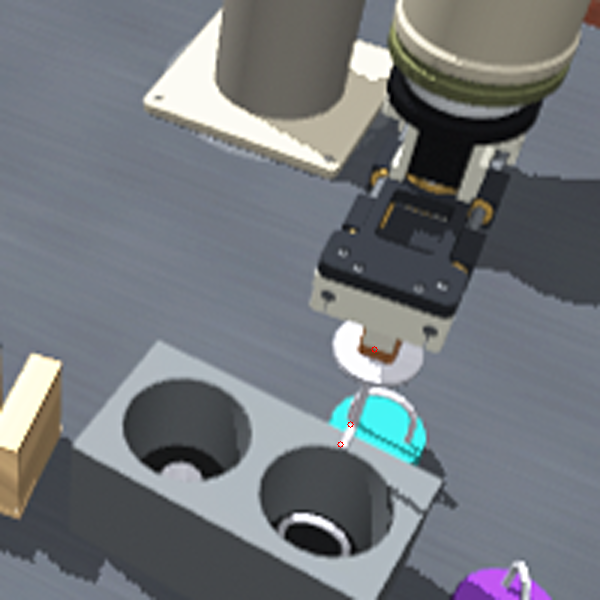

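The predicted rod end (351,424) and tip (341,444) fall on the hook as seen. Lowering into the well.

Call:
carry_out(
  moves=[
    {"jaw": 0.0, "dx": 0, "dy": 0, "dz": 0.01, "yaw": 0},
    {"jaw": 0.0, "dx": 0, "dy": 0, "dz": 0.017, "yaw": 0},
    {"jaw": 0.0, "dx": 0, "dy": 0, "dz": 0.017, "yaw": 0},
    {"jaw": 0.0, "dx": 0, "dy": 0, "dz": 0.017, "yaw": 0},
    {"jaw": 0.0, "dx": 0, "dy": 0, "dz": 0.015, "yaw": 0},
    {"jaw": 0.0, "dx": 0, "dy": 0, "dz": 0.011, "yaw": 0},
    {"jaw": 0.0, "dx": 0, "dy": 0, "dz": 0.006, "yaw": 0},
    {"jaw": 0.0, "dx": 0, "dy": 0, "dz": 0, "yaw": 0},
  ],
)

```text
t: 8.5
tool_pos: [0.5084, 0.2533, 0.1504]
orientation: [-2.155, -2.286, 0.001]
force: [-0.6, 0.7, -1.3]
opening: 0.0237
gripper_force: 40.0
```

Call:
carry_out(
  moves=[
    {"jaw": 0.0, "dx": 0, "dy": 0.004, "dz": 0, "yaw": 0},
    {"jaw": 0.0, "dx": 0, "dy": 0.006, "dz": 0, "yaw": 0},
    {"jaw": 0.0, "dx": 0, "dy": 0.006, "dz": 0, "yaw": 0},
    {"jaw": 0.0, "dx": 0, "dy": 0.006, "dz": 0, "yaw": 0},
    {"jaw": 0.0, "dx": 0, "dy": 0.005, "dz": 0, "yaw": 0},
    {"jaw": 0.0, "dx": 0, "dy": 0.002, "dz": 0, "yaw": 0},
    {"jaw": 0.0, "dx": 0, "dy": 0, "dz": 0, "yaw": 0},
  ],
)

```text
t: 9.38
tool_pos: [0.5375, 0.255, 0.1505]
orientation: [-2.155, -2.286, 0.0]
force: [-0.5, -0.7, -1.9]
opening: 0.0238
gripper_force: 40.0
```

```bash
python3 s.py s2
```

```text
t 9.38 tcp [0.5375 0.255  0.1505] tooly deg 3.38 z [-0. -0. -1.] F [-0.5  -0.71 -1.94] op 0.0238 gf 39.97935175895691
rod end [0.53750518 0.25504372 0.05292825] [310.53689873 530.07120717]
tip [0.56645482 0.25675206 0.06492298] [299.85843318 552.13379393]
disc [0.53750518 0.25504372 0.12992825] [330.14095519 468.83711841]
t 9.43 tcp [0.5374 0.2551 0.1505] tooly deg 3.38 z [-0. -0. -1.] F [ 0.14  0.21 -2.06] op 0.0239 gf 39.9793267250061
d tool [-0.     -0.0294 -0.0001] yaw -0.0021
```

View pics/s2.png

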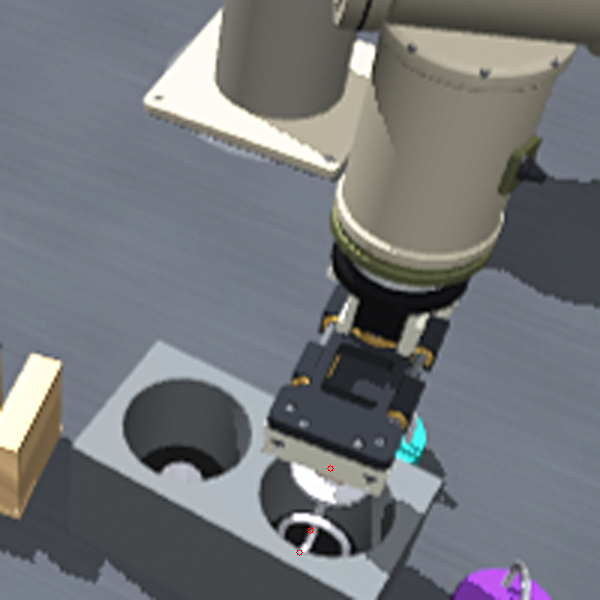

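The hook passes through the loop, with its tip at (300,552) inside the arc. Drawing up gently.

Call:
carry_out(
  moves=[
    {"jaw": 0.0, "dx": 0, "dy": 0, "dz": -0.006, "yaw": 0},
    {"jaw": 0.0, "dx": 0, "dy": 0, "dz": -0.008, "yaw": 0},
    {"jaw": 0.0, "dx": 0, "dy": 0, "dz": -0.004, "yaw": 0},
    {"jaw": 0.0, "dx": 0, "dy": 0, "dz": -0.003, "yaw": 0},
    {"jaw": 0.0, "dx": 0, "dy": 0, "dz": -0.003, "yaw": 0},
    {"jaw": 0.0, "dx": 0, "dy": 0, "dz": -0.005, "yaw": 0},
    {"jaw": 0.0, "dx": 0, "dy": 0, "dz": -0.008, "yaw": 0},
    {"jaw": 0.0, "dx": 0, "dy": 0, "dz": -0.01, "yaw": 0},
  ],
)

```text
t: 10.42
tool_pos: [0.5373, 0.255, 0.1981]
orientation: [-2.155, -2.286, 0.0]
force: [0.3, 0.5, -4.1]
opening: 0.0236
gripper_force: 40.0
```

Call:
carry_out(
  moves=[
    {"jaw": 0.0, "dx": 0, "dy": 0, "dz": -0.012, "yaw": 0},
    {"jaw": 0.0, "dx": 0, "dy": 0, "dz": -0.014, "yaw": 0},
    {"jaw": 0.0, "dx": 0, "dy": 0, "dz": -0.015, "yaw": 0},
    {"jaw": 0.0, "dx": 0, "dy": 0, "dz": -0.015, "yaw": 0},
    {"jaw": 0.0, "dx": 0, "dy": 0, "dz": -0.015, "yaw": 0},
    {"jaw": 0.0, "dx": 0, "dy": 0, "dz": -0.015, "yaw": 0},
    {"jaw": 0.0, "dx": 0, "dy": 0, "dz": -0.014, "yaw": 0},
    {"jaw": 0.0, "dx": 0, "dy": 0, "dz": -0.006, "yaw": 0},
  ],
)

```text
t: 11.42
tool_pos: [0.5378, 0.2552, 0.3051]
orientation: [2.154, 2.286, 0.002]
force: [-0.1, 0.8, -3.4]
opening: 0.0238
gripper_force: 40.0
```

Call:
carry_out(
  moves=[
    {"jaw": 0.0, "dx": 0, "dy": 0, "dz": 0, "yaw": 0},
    {"jaw": 0.0, "dx": 0, "dy": 0, "dz": 0, "yaw": 0},
    {"jaw": 0.0, "dx": 0, "dy": 0, "dz": 0, "yaw": 0},
  ],
)

```text
t: 11.8
tool_pos: [0.5371, 0.2549, 0.3028]
orientation: [-2.155, -2.286, 0.002]
force: [-0.1, 0.4, -4.2]
opening: 0.0237
gripper_force: 40.0
```

```bash
sed -i 's/x0,y0=230,60/x0,y0=230,40/' s.py; python3 s.py s3;python3 -c "
from h import *
go([.487,-.214,.305])"
```

```text
t 11.8 tcp [0.5371 0.2549 0.3028] tooly deg 3.38 z [-0.001 -0.    -1.   ] F [-0.13  0.45 -4.2 ] op 0.0237 gf 39.978724122047424
rod end [0.53714518 0.25494792 0.20521091] [352.39374784 459.09166133]
tip [0.56609472 0.25665749 0.21717302] [341.45652239 480.12368852]
disc [0.53714518 0.25494792 0.28221091] [378.96594223 376.07172106]
t 11.85 tcp [0.5372 0.2549 0.3029] tooly deg 3.38 z [-0.001 -0.    -1.   ] F [-0.2   0.51 -4.05] op 0.0238 gf 39.978609681129456
d tool [ 1.000e-04 -2.910e-02  1.523e-01] yaw -0.0021
t 11.85 tcp [0.5372 0.2549 0.3029] tooly deg 3.38 z [-0.001 -0.    -1.   ] F [-0.2   0.51 -4.05] op 0.0238 gf 39.978609681129456
d tool [-0.4652 -0.0777 -0.0018] yaw None
```

View pics/s3.png

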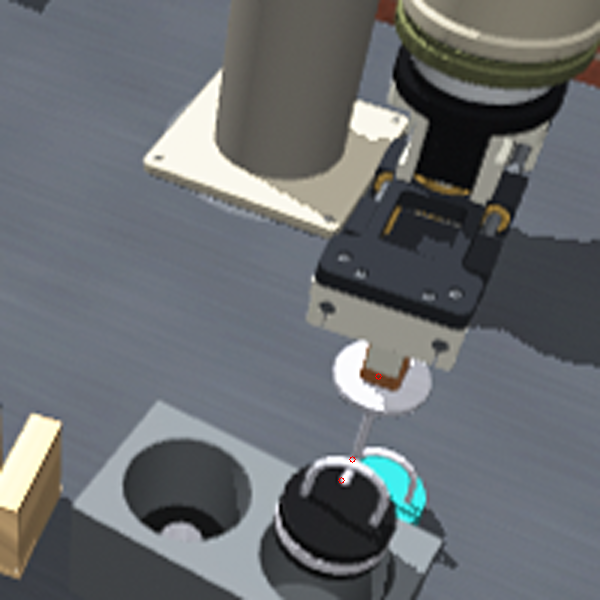

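The pod hangs clear on the hook, with its loop over the arm at ~(345,470). Carrying it smoothly to the bay.

Call:
carry_out(
  moves=[
    {"jaw": 0.0, "dx": -0.004, "dy": -0.0007, "dz": 0, "yaw": 0},
    {"jaw": 0.0, "dx": -0.009, "dy": -0.0015, "dz": 0, "yaw": 0},
    {"jaw": 0.0, "dx": -0.014, "dy": -0.0024, "dz": 0, "yaw": 0},
    {"jaw": 0.0, "dx": -0.019, "dy": -0.0032, "dz": 0, "yaw": 0},
    {"jaw": 0.0, "dx": -0.024, "dy": -0.0041, "dz": 0, "yaw": 0},
    {"jaw": 0.0, "dx": -0.027, "dy": -0.0046, "dz": 0, "yaw": 0},
    {"jaw": 0.0, "dx": -0.027, "dy": -0.0046, "dz": 0, "yaw": 0},
    {"jaw": 0.0, "dx": -0.027, "dy": -0.0046, "dz": 0, "yaw": 0},
  ],
)

```text
t: 12.85
tool_pos: [0.5203, 0.1007, 0.3038]
orientation: [2.156, 2.285, 0.0]
force: [1.2, 0.1, -4.3]
opening: 0.0238
gripper_force: 40.0
```

Call:
carry_out(
  moves=[
    {"jaw": 0.0, "dx": -0.027, "dy": -0.0046, "dz": 0, "yaw": 0},
    {"jaw": 0.0, "dx": -0.027, "dy": -0.0046, "dz": 0, "yaw": 0},
    {"jaw": 0.0, "dx": -0.027, "dy": -0.0046, "dz": 0, "yaw": 0},
    {"jaw": 0.0, "dx": -0.027, "dy": -0.0046, "dz": 0, "yaw": 0},
    {"jaw": 0.0, "dx": -0.027, "dy": -0.0046, "dz": 0, "yaw": 0},
    {"jaw": 0.0, "dx": -0.027, "dy": -0.0046, "dz": 0, "yaw": 0},
    {"jaw": 0.0, "dx": -0.027, "dy": -0.0046, "dz": 0, "yaw": 0},
    {"jaw": 0.0, "dx": -0.027, "dy": -0.0046, "dz": 0, "yaw": 0},
  ],
)

```text
t: 13.85
tool_pos: [0.4958, -0.1168, 0.3039]
orientation: [2.156, 2.285, -0.0]
force: [0.2, -0.7, -2.9]
opening: 0.0237
gripper_force: 40.0
```

Call:
carry_out(
  moves=[
    {"jaw": 0.0, "dx": -0.027, "dy": -0.0046, "dz": 0, "yaw": 0},
    {"jaw": 0.0, "dx": -0.024, "dy": -0.0041, "dz": 0, "yaw": 0},
    {"jaw": 0.0, "dx": -0.019, "dy": -0.0032, "dz": 0, "yaw": 0},
    {"jaw": 0.0, "dx": -0.014, "dy": -0.0024, "dz": 0, "yaw": 0},
    {"jaw": 0.0, "dx": -0.009, "dy": -0.0015, "dz": 0, "yaw": 0},
    {"jaw": 0.0, "dx": -0.004, "dy": -0.0007, "dz": 0, "yaw": 0},
    {"jaw": 0.0, "dx": 0, "dy": 0, "dz": 0, "yaw": 0},
    {"jaw": 0.0, "dx": 0, "dy": 0, "dz": 0, "yaw": 0},
  ],
)

```text
t: 14.85
tool_pos: [0.4861, -0.2123, 0.3036]
orientation: [-2.154, -2.287, -0.0]
force: [0.4, -0.3, -3.9]
opening: 0.0236
gripper_force: 40.0
```

Call:
carry_out(
  moves=[
    {"jaw": 0.0, "dx": 0, "dy": 0, "dz": 0, "yaw": 0},
    {"jaw": 0.0, "dx": 0, "dy": 0, "dz": 0, "yaw": 0},
    {"jaw": 0.0, "dx": 0, "dy": 0, "dz": 0, "yaw": 0},
    {"jaw": 0.0, "dx": 0, "dy": 0, "dz": 0, "yaw": 0},
    {"jaw": 0.0, "dx": 0, "dy": 0, "dz": 0, "yaw": 0},
    {"jaw": 0.0, "dx": 0, "dy": 0, "dz": 0, "yaw": 0},
  ],
)

```text
t: 15.6
tool_pos: [0.4859, -0.2128, 0.3036]
orientation: [2.155, 2.286, -0.0]
force: [-0.3, 0.3, -3.8]
opening: 0.0237
gripper_force: 40.0
```

```bash
cat > b.py <<'E'
from h import *
s,R=where()
n="scene";im=read_camera(n);hsv=cv2.cvtColor(im,cv2.COLOR_RGB2HSV)
# black can near expected place
q=proj(n,[.495,-.2144,s["tool_pos"][2]+.0124-.178+.015]);print("expected can centre px",q)
x,y=map(int,q)
from cv2 import connectedComponentsWithStats as cc
m=(hsv[...,2]<60).astype(np.uint8);k=cc(m)
i=k[1][y,x];print("label",i,"stats",k[2][i] if i else None,"cent",k[3][i])
go([.4855,-.215,.231-.0124-.0])
E
python3 b.py
```

```text
t 15.6 tcp [ 0.4859 -0.2128  0.3036] tooly deg 3.38 z [-0. -0. -1.] F [-0.25  0.33 -3.77] op 0.0237 gf 39.97875988483429
expected can centre px [165.69606367 116.89929688]
label 84 stats [150 103  33  24 562] cent [165.62455516 114.95551601]
t 15.65 tcp [ 0.4859 -0.2128  0.3036] tooly deg 3.38 z [-0. -0. -1.] F [-0.16 -0.31 -3.35] op 0.0239 gf 39.97862219810486
d tool [-0.0022 -0.0006  0.085 ] yaw None
```

The can's black blob is centred at (166,115), against an expected (166,117). Lowering.

Call:
carry_out(
  moves=[
    {"jaw": 0.0, "dx": -0.001, "dy": 0, "dz": 0.006, "yaw": 0},
    {"jaw": 0.0, "dx": -0.001, "dy": 0, "dz": 0.01, "yaw": 0},
    {"jaw": 0.0, "dx": 0, "dy": 0, "dz": 0.014, "yaw": 0},
    {"jaw": 0.0, "dx": 0, "dy": 0, "dz": 0.014, "yaw": 0},
    {"jaw": 0.0, "dx": 0, "dy": 0, "dz": 0.013, "yaw": 0},
    {"jaw": 0.0, "dx": 0, "dy": 0, "dz": 0.01, "yaw": 0},
    {"jaw": 0.0, "dx": 0, "dy": 0, "dz": 0.007, "yaw": 0},
    {"jaw": 0.0, "dx": 0, "dy": 0, "dz": 0.004, "yaw": 0},
  ],
)

```text
t: 16.65
tool_pos: [0.4861, -0.2148, 0.2253]
orientation: [-2.155, -2.286, 0.0]
force: [0.0, -1.0, -4.1]
opening: 0.0239
gripper_force: 40.0
```

Call:
carry_out(
  moves=[
    {"jaw": 0.0, "dx": 0, "dy": 0, "dz": 0.003, "yaw": 0},
    {"jaw": 0.0, "dx": 0, "dy": 0, "dz": 0.003, "yaw": 0},
    {"jaw": 0.0, "dx": 0, "dy": 0, "dz": 0.003, "yaw": 0},
    {"jaw": 0.0, "dx": 0, "dy": 0, "dz": 0.003, "yaw": 0},
    {"jaw": 0.0, "dx": 0, "dy": 0, "dz": 0.003, "yaw": 0},
    {"jaw": 0.0, "dx": 0, "dy": 0, "dz": 0.003, "yaw": 0},
    {"jaw": 0.0, "dx": 0, "dy": 0, "dz": 0.003, "yaw": 0},
    {"jaw": 0.0, "dx": 0, "dy": 0, "dz": 0, "yaw": 0},
  ],
)

```text
t: 17.65
tool_pos: [0.4859, -0.2147, 0.2043]
orientation: [-2.155, -2.286, 0.0]
force: [-1.0, 0.1, -0.9]
opening: 0.024
gripper_force: 40.0
```

Call:
carry_out(
  moves=[
    {"jaw": 0.0, "dx": 0, "dy": 0, "dz": 0, "yaw": 0},
    {"jaw": 0.0, "dx": 0, "dy": 0, "dz": 0, "yaw": 0},
    {"jaw": 0.0, "dx": 0, "dy": 0, "dz": 0, "yaw": 0},
  ],
)

```text
t: 18.02
tool_pos: [0.4861, -0.2148, 0.2048]
orientation: [2.155, 2.286, 0.0]
force: [-0.0, 0.2, -1.1]
opening: 0.0236
gripper_force: 40.0
```

```bash
cat > b2.py <<'E'
from h import *
s,R=where()
n="scene";im=read_camera(n);hsv=cv2.cvtColor(im,cv2.COLOR_RGB2HSV)
for z in(.051,.081):print(z,"exp px",proj(n,[.495,-.2144,z]))
m=(hsv[...,2]<60).astype(np.uint8);x,y=map(int,proj(n,[.495,-.2144,.066]))
x+=0
q=proj(n,[.495,-.2144,.081]);print(q)
for r in range(y-22,y+22,1):print("%3d "%r+"".join("#" if v<60 else ("." if v<130 else "o") for v in hsv[r,x-35:x+35,2]))
print("x0",x-35)
E
python3 b2.py
```

```text
t 18.02 tcp [ 0.4861 -0.2148  0.2048] tooly deg 3.38 z [ 0. -0. -1.] F [-0.02  0.22 -1.12] op 0.0236 gf 39.97929096221924
0.051 exp px [171.77153163 147.21282697]
0.081 exp px [170.08398207 138.79280326]
[170.08398207 138.79280326]
121 ....................................ooooooo...........................
122 ..................######............ooooooooo.........................
123 ................##########.......oo..#.oooooooo.......................
124 ...............#############.oo.ooo..###oooooooo......................
125 ..............############.ooooooo...####.oooooooo....................
126 .............############.oooooooooo.#.####.ooooooo...................
127 ............#############oo.....ooooooo..####oooooooo.................
128 ...........#############.o...o###.ooooooo.####.oooooooo...............
129 ...........###########.#...o.#####ooooooooo.####.ooooooo..............
130 ..........###########......######.oo.oooooooo#####oooooooo............
131 ..........##########.......##...ooo...oo.##.o.o####.oooooooo..........
132 ..........#########....o.....ooooo.###.
[... 1738 characters left out ...]
o.####.oooo.######
156 ooooooooooooo.###.ooooooooo#################.ooooooo.####.oooo.#######
157 ooooooooooooooo####oooooooooo.###########.ooooooooo.####.oooo.########
158 oooooooooooooooo####.oooooooooo..oo..ooooooooooooo.####.ooooo.########
159 oooooooooooooooooo####oooooooooooooooooooooooooo.####.oooooo.#########
160 ooooooooooooooooooo.###.ooooooooooooooooooooooo.####.ooooooo##########
161 ooooooooooooooooooooo####.oooooooooooooooooooo.####.ooooooo###########
162 oooooooooooooooooooooo.###.oooooooooooooooooo.####.ooooooo###########.
163 oooooooooooooooooooooooo####ooooooooooooooo.####.oooooooo.###########.
164 ooooooooooooooooooooooooo.###.ooooooooooooo####.ooooooo...##########.o
x0 135
```

The pod stands free and centred in the bay, its weight off the hook. I'll drop the hook 10 mm so the tip clears under the loop, then back it out.

Call:
carry_out(
  moves=[
    {"jaw": 0.0, "dx": 0, "dy": 0, "dz": 0.004, "yaw": 0},
    {"jaw": 0.0, "dx": 0, "dy": 0, "dz": 0.004, "yaw": 0},
    {"jaw": 0.0, "dx": 0, "dy": 0, "dz": 0.002, "yaw": 0},
    {"jaw": 0.0, "dx": 0, "dy": 0, "dz": 0, "yaw": 0},
  ],
)

```text
t: 18.58
tool_pos: [0.4859, -0.2147, 0.1943]
orientation: [-2.155, -2.286, 0.0]
force: [0.6, -0.2, -1.7]
opening: 0.0237
gripper_force: 40.0
```

Call:
carry_out(
  moves=[
    {"jaw": 0.0, "dx": 0, "dy": -0.003, "dz": 0, "yaw": 0},
    {"jaw": 0.0, "dx": 0, "dy": -0.007, "dz": 0, "yaw": 0},
    {"jaw": 0.0, "dx": 0, "dy": -0.008, "dz": 0, "yaw": 0},
    {"jaw": 0.0, "dx": 0, "dy": -0.008, "dz": 0, "yaw": 0},
    {"jaw": 0.0, "dx": 0, "dy": -0.01, "dz": 0, "yaw": 0},
    {"jaw": 0.0, "dx": 0, "dy": -0.01, "dz": 0, "yaw": 0},
    {"jaw": 0.0, "dx": 0, "dy": -0.007, "dz": 0, "yaw": 0},
    {"jaw": 0.0, "dx": 0, "dy": 0, "dz": 0, "yaw": 0},
  ],
)

```text
t: 19.58
tool_pos: [0.4328, -0.218, 0.1947]
orientation: [2.155, 2.285, 0.0]
force: [0.4, -0.4, -0.9]
opening: 0.0237
gripper_force: 40.0
```

```bash
python3 b2.py | cut -c1-75 | sed -n '1,45p'
```

```text
t 19.57 tcp [ 0.4328 -0.218   0.1947] tooly deg 3.36 z [ 0. -0. -1.] F [ 0.
0.051 exp px [171.77153163 147.21282697]
0.081 exp px [170.08398207 138.79280326]
[170.08398207 138.79280326]
121 ....................................oooooooooooo......................
122 ..................######...........oooooooooooo.......................
123 ................##########.......oooo#.oooo...........................
124 ...............#############.oo.oooo####oooooooo......................
125 ..............############.ooooooo.######.oooooooo....................
126 .............############.ooooooooo.#..####.ooooooo...................
127 ............#############oo.....ooooooo..####oooooooo.................
128 ...........#############.o...o###.ooooooo.####.oooooooo...............
129 ...........###########.#.....#####.oooooooo.####.ooooooo..............
130 ..........###########......#######.#.oooooooo#####oooooooo............
131 ..........##########.......##########.oo.##.o.o####.oooooooo..........
132 ..........#########....o....##########.oo.###oooo####.oooooooo........
133 .........#
[... 1460 characters left out ...]
..##.ooooooo.####.ooo.###
153 ooooooooo####ooooooooooo#..ooo...............###.ooooooo.####.ooo.####
154 oooooooooo.###.oooooooooo#....ooooooooo....####oooooooo.####.ooo.#####
155 ooooooooooo.####oooooooooo##.............####.ooooooo.####..ooo.######
156 ooooooooooooo####.ooooooooo#################.ooooooo.####.oooo.#######
157 ooooooooooooooo####oooooooooo.###########.ooooooooo.####.oooo.########
158 oooooooooooooooo####.oooooooooo.......oooooooooooo.####.ooooo.########
159 oooooooooooooooooo####oooooooooooooooooooooooooo.####..ooooo.#########
160 ooooooooooooooooooo.###.ooooooooooooooooooooooo.####.ooooooo##########
161 ooooooooooooooooooooo####.oooooooooooooooooooo.####.ooooooo###########
```

The hook is out and the pod hasn't moved. Lifting and returning to the stand.

Call:
carry_out(
  moves=[
    {"jaw": 0.0, "dx": 0, "dy": 0, "dz": -0.01, "yaw": 0},
    {"jaw": 0.0, "dx": 0, "dy": 0, "dz": -0.02, "yaw": 0},
    {"jaw": 0.0, "dx": 0, "dy": 0, "dz": -0.02, "yaw": 0},
    {"jaw": 0.0, "dx": 0, "dy": 0, "dz": -0.01, "yaw": -0.05},
    {"jaw": 0.0, "dx": 0, "dy": 0, "dz": 0, "yaw": -0.05},
    {"jaw": 0.0, "dx": 0.012, "dy": 0.01, "dz": 0, "yaw": 0},
    {"jaw": 0.0, "dx": 0.025, "dy": 0.022, "dz": 0, "yaw": 0},
    {"jaw": 0.0, "dx": 0.03, "dy": 0.027, "dz": 0, "yaw": 0},
  ],
)

```text
t: 20.62
tool_pos: [0.4815, -0.1411, 0.255]
orientation: [2.041, 2.388, 0.0]
force: [0.6, -0.1, -2.0]
opening: 0.024
gripper_force: 40.0
```

Call:
carry_out(
  moves=[
    {"jaw": 0.0, "dx": 0.03, "dy": 0.027, "dz": 0, "yaw": 0},
    {"jaw": 0.0, "dx": 0.03, "dy": 0.027, "dz": 0, "yaw": 0},
    {"jaw": 0.0, "dx": 0.03, "dy": 0.027, "dz": 0, "yaw": 0},
    {"jaw": 0.0, "dx": 0.025, "dy": 0.022, "dz": 0, "yaw": 0},
    {"jaw": 0.0, "dx": 0.012, "dy": 0.01, "dz": 0, "yaw": 0},
    {"jaw": 0.0, "dx": 0, "dy": 0, "dz": 0, "yaw": 0},
    {"jaw": 0.0, "dx": 0, "dy": 0, "dz": 0, "yaw": 0},
  ],
)

```text
t: 21.5
tool_pos: [0.5719, 0.0001, 0.2547]
orientation: [2.039, 2.39, -0.001]
force: [-0.6, 0.7, -1.3]
opening: 0.0238
gripper_force: 40.0
```

```bash
python3 -c "
from h import *
go([.572,.0013,.1146],9)"
```

```text
t 21.5 tcp [5.719e-01 1.000e-04 2.547e-01] tooly deg 9.06 z [-0. -0. -1.] F [-0.61  0.68 -1.28] op 0.0238 gf 39.979239106178284
d tool [0.0012 0.0003 0.1401] yaw 0.0011
```

Call:
carry_out(
  moves=[
    {"jaw": 0.0, "dx": 0.0012, "dy": 0, "dz": 0.01, "yaw": 0},
    {"jaw": 0.0, "dx": 0, "dy": 0, "dz": 0.02, "yaw": 0},
    {"jaw": 0.0, "dx": 0, "dy": 0, "dz": 0.025, "yaw": 0},
    {"jaw": 0.0, "dx": 0, "dy": 0, "dz": 0.025, "yaw": 0},
    {"jaw": 0.0, "dx": 0, "dy": 0, "dz": 0.025, "yaw": 0},
    {"jaw": 0.0, "dx": 0, "dy": 0, "dz": 0.02, "yaw": 0},
    {"jaw": 0.0, "dx": 0, "dy": 0, "dz": 0.01, "yaw": 0},
    {"jaw": 0.0, "dx": 0, "dy": 0, "dz": 0, "yaw": 0},
  ],
)

```text
t: 22.5
tool_pos: [0.5715, 0.002, 0.1188]
orientation: [-2.037, -2.39, 0.001]
force: [-0.5, -0.1, -1.7]
opening: 0.0236
gripper_force: 40.0
```

Call:
carry_out(
  moves=[
    {"jaw": 0.0, "dx": 0, "dy": 0, "dz": 0.003, "yaw": 0},
    {"jaw": 0.0, "dx": 0, "dy": 0, "dz": 0.002, "yaw": 0},
    {"jaw": 0.0, "dx": 0, "dy": 0, "dz": 0.001, "yaw": 0},
    {"jaw": 0.0, "dx": 0, "dy": 0, "dz": 0, "yaw": 0},
  ],
)

```text
t: 23.0
tool_pos: [0.5722, 0.0021, 0.1138]
orientation: [2.038, 2.391, 0.0]
force: [0.2, -0.1, -1.1]
opening: 0.0239
gripper_force: 40.0
```

Call:
carry_out(
  moves=[
    {"jaw": 0.028, "dx": 0, "dy": 0, "dz": 0, "yaw": 0},
    {"jaw": 0.035, "dx": 0, "dy": 0, "dz": 0, "yaw": 0},
    {"jaw": 0.06, "dx": 0, "dy": 0, "dz": 0, "yaw": 0},
    {"jaw": 0.09, "dx": 0, "dy": 0, "dz": 0, "yaw": 0},
    {"jaw": 0.09, "dx": 0, "dy": 0, "dz": 0, "yaw": 0},
    {"jaw": 0.09, "dx": 0, "dy": 0, "dz": 0, "yaw": 0},
    {"jaw": 0.09, "dx": 0, "dy": 0, "dz": 0, "yaw": 0},
    {"jaw": 0.09, "dx": 0, "dy": 0, "dz": 0, "yaw": 0},
  ],
)

```text
t: 24.0
tool_pos: [0.5721, 0.0021, 0.1136]
orientation: [-2.038, -2.391, 0.0]
force: [-0.4, 0.4, 0.5]
opening: 0.0882
gripper_force: 0.0
```

Call:
carry_out(
  moves=[
    {"jaw": 0.09, "dx": 0, "dy": 0, "dz": -0.01, "yaw": 0},
    {"jaw": 0.09, "dx": 0, "dy": 0, "dz": -0.03, "yaw": 0},
    {"jaw": 0.09, "dx": 0, "dy": 0, "dz": -0.04, "yaw": 0},
    {"jaw": 0.09, "dx": 0, "dy": 0, "dz": -0.04, "yaw": 0},
    {"jaw": 0.09, "dx": 0, "dy": 0, "dz": -0.03, "yaw": 0},
    {"jaw": 0.09, "dx": 0, "dy": 0, "dz": 0, "yaw": 0},
    {"jaw": 0.09, "dx": 0, "dy": 0, "dz": 0, "yaw": 0},
    {"jaw": 0.09, "dx": 0, "dy": 0, "dz": 0, "yaw": 0},
  ],
)

```text
t: 25.0
tool_pos: [0.5712, 0.0021, 0.2619]
orientation: [-2.037, -2.389, 0.003]
force: [0.2, 0.0, -0.3]
opening: 0.0901
gripper_force: 0.0
```

Run:
```python
from h import *
where();n="scene";im=read_camera(n);hsv=cv2.cvtColor(im,cv2.COLOR_RGB2HSV)
m=cv2.inRange(hsv,(0,90,40),(16,255,220))
for z in(.156,.096):print(z,proj(n,[.572,.002,z]))
x,y=map(int,proj(n,[.572,.002,.13]))
k=cv2.connectedComponentsWithStats(m[y-30:y+30,x-25:x+25])
print([(r[:2]+[x-25,y-30],r[2:]) for r in k[2][1:] if r[4]>20])
for r in range(y-25,y+30):print("%3d "%r+"".join("B" if m[r,c] else ("#" if hsv[r,c,2]<60 else "W" if hsv[r,c,2]>150 and hsv[r,c,1]<50 else "o" if hsv[r,c,2]>130 else ".") for c in range(x-28,x+28)))
print(x-28)
x,y=map(int,proj(n,[.495,-.2144,.081]))
for r in range(y-20,y+20,2):print("%3d "%r+"".join("#" if v<60 else ("." if v<130 else "o") for v in hsv[r,x-33:x+35,2]))
```

```text
t 25.0 tcp [0.5712 0.0021 0.2619] tooly deg 9.11 z [-0.003  0.    -1.   ] F [ 0.22  0.04 -0.27] op 0.0901 gf 0.0
0.156 [224.85346729 171.16524742]
0.096 [225.90864575 189.00290445]
[(array([219, 171]), array([ 14,  23, 214], dtype=int32))]
154 oo.############..ooooooooooooooooooooooooooooooooooooooo
155 o.###############.oooooooooooooooooooooooooooooooooooooo
156 .################.oooooooooooooooooooooooooooooooooooooo
157 ##################oooooooooooooooooooooooooooooooooooooo
158 ###########....###..oooooooooooooooooooooooooooooooooooo
159 ##########.oooo.###..ooooooooooooooooooooooooooooooooooo
160 #########.oooooo.##....ooooooooooooooooooooooooooooooooo
161 ########.ooooooo.##......ooooooooooooooooooooooooooooooo
162 #######.oooooooo.##.......oooooooooooooooooooooooooooooo
163 ######.ooooooooo.#.........ooooooooooooooooooooooooooooo
164 ######.ooooooooo.#...........ooooooooooooooooooooooooooo
165 #####.oooooooooo.#.............ooooooooooooooooooooooooo
166 #####.ooooooooo.#..............ooooooooooooooooooooooooo
167 #####oooooooooo.#.........BBB.oooooooooooooooooooooooooo
168 ##
[... 3258 characters left out ...]
##############.o.#####.oooooooo.####ooooooo
140 oooooooooooo####.oo####################.o.######oooooooooooo####oooo
142 ooooooooo####.ooooo####################.oo######.oooooooooooooo#####
144 oooooo####.oooooooo#############################ooooooooooooooooo###
146 ooo#####.ooooooooooo###########################...oooooooooooooo###.
148 o####.ooooooooooooooo########################.o..oooooooooooo####.oo
150 oo.###.oooooooooooooooo###################..oo.#ooooooooooo###.ooooo
152 oooooo###oooooooooooo.ooo....#######..o.ooo..##oooooooo.####.oooo.##
154 oooooooo.###ooooooooooo#.ooooooooooooooo.###.oooooooo.####oooo.#####
156 ooooooooooo.###oooooooooo.####.....#####..oooooooo.####.oooo.#######
```

The handle top is at ~(226,171), against an expected (225,171), so the tool hangs upright. The pod is undisturbed. Handing in.

```bash
python3 -c "
from plant import *
print(close_job())"
```

```text
the job is handed in; nothing more can be done
None
```

The job is handed in at about 25 s of the 58 s limit: the last camera check showed the pod upright and centred in the rover's bay, the hook tool upright in its stand slot and the gripper clear; no verdict was returned.

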